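# Change the spool on the thread stand

## Task

Change the thread on the spool stand: first take the bare, empty spool out of the stand's cradle and put it in the round tub, then lay the long full spool from the rack in the cradle in its place. Slide the knobbed steel spindle along its channel, through both cheeks and the spool, until its knob is fully home against the guide block, and finally swing the brass keeper all the way down behind the knob. Leave the short spool and the other things on the bench where they are.

Things in the scene. Friction and masses are not known exactly. Their poses are not given: they have to be found in the camera images.
- stand: Thread stand, fixed: wooden base 110 x 270 x 12 mm. Origin: centre of its underside; y along the spindle axis (cradle at +y, spindle channel at -y), z up. The spindle axis lies at x = 0, z = 46 mm. Two dark steel cheeks, 50 mm wide, 8 mm thick, tops at z = 66 mm, at y = 47 to 55 and 121 to 129 mm, each with an 11 mm hole on the axis.
- seat (a point): Middle of the stand's cradle on the spindle axis (stand 0, 88, 46 mm), where the centre of a seated spool lies. 66 mm clear between the cheeks; low dowels by each cheek (inner 15 mm, tops below z = 27 mm) carry the spool's flanges; the middle is open down to the base.
- guide (a point): Outer face of the wooden guide block, on the axis (stand 0, 16, 46 mm): the knob stops here. The block reaches to the near cheek, its slot for the shaft is 14 mm wide, its sides 48 mm high. Outside it the knob's channel runs to stand y = -130 mm: floor at z = 35, side walls 13 to 17 mm off the axis and only up to z = 41 mm, open above and at the end.
- spindle: Loose steel spindle lying in the channel, withdrawn from the cheeks: shaft 8 mm across, 124 mm long, cone tip; flat-backed knob 22 mm across, 14 mm long. Origin on its axis at the shoulder (knob's face towards the shaft); y points to the tip, the knob reaches to y = -14 mm; x, z turn with its roll. Fully home: shoulder against the guide block, tip 11 mm past the far cheek.
- spindle_tip (a point): Tip of the spindle, 124 mm from its shoulder.
- keeper (a joint): Brass keeper bar, 56 mm long, 12 mm wide, 8 mm thick, hinged at stand x = -44, y = -8, z = 48 mm about the stand's y axis. 0 = open, leaning 20 degrees past upright away from the channel (to stand -x); 0.35 = upright; 1.92 = closed, level across the channel, 4 mm behind the knob of a fully home spindle. It swings freely and falls to either side of upright.
- keeper_tip (a point): Free end of the keeper, on its middle line.
- empty_spool: Empty white plastic spool lying in the stand's cradle: 56 mm long, two flanges 48 mm across and 4 mm thick, bare barrel 19 mm across and 48 mm between the flanges, 14 mm bore. Origin at its centre; y along its axis, x and z turn with its roll.
- full_spool: Long full spool lying on the rack: 56 mm long, flanges 48 mm across and 4 mm thick, wound with grey thread to 40 mm across over the 48 mm between the flanges, 14 mm bore. Origin at its centre; y along its axis, x and z turn with its roll.
- short_spool: Short spool on the same rack, to be left there: 32 mm long, otherwise like the full one. Origin at its centre; y along its axis.
- rack: Spool rack, fixed: plywood base 70 x 150 x 8 mm, origin: centre of its underside; two dowels along y (tops 16 mm high, 36 mm across both) carry the two spools end to end with their axes along y, 36 mm above the table; end stops 30 mm high at y = +-73 mm.
- tub: Round grey plastic tub for empty spools, fixed: 128 mm across at the rim, 108 mm inside at the floor, 55 mm high, floor 5 mm, wall 4 mm. Origin: centre of its underside, z up.
- square_bin: Square grey bin with steel bits in it, fixed, not for spools: 115 x 115 x 55 mm. Origin: centre of its underside.
- awl: Bystander: awl with wooden handle, 150 mm, lying on the bench; origin under its middle.
- mallet: Bystander: mallet, 220 mm, wooden handle, white head, lying on the bench; origin under its middle.
- wax_tin: Bystander: low round tin, 60 mm across, 35 mm high; origin: centre of its underside.
- glue_jar: Bystander: jar 56 mm across, 90 mm high; origin: centre of its underside.
There are look-alikes about, which are no part of the job. Leave any black or purple look-alike of the full_spool alone.

How it is judged:
By the outcome, as a careful person would: the job done as asked, in the order asked, and still so for the second after the job is handed in, with the robot touching nothing.
It also fails if it takes over 72 s, if anything falls off the work surface, if the arm or the gripper's body presses on something with over 40 N, if the wrist force passes 120 N, or if a joint passes its speed limit or range.

## Robot

A 6-joint arm with a two-finger parallel gripper is mounted at the origin on the work surface. World frame = base frame: x ahead of the robot, y to its left, z up, the work surface at z = 0. Lengths are in mm, angles in degrees, forces in N, time in s.
With the tool pointing down it reaches from about 325 to 1000 mm from the base axis. Payload 5.1 kg.
Tool frame: the origin (TCP) lies on the centre line of the jaws, within the pads' length; the fingertips stand 11 mm ahead of it and the grasp point (between the pads) lies 8 mm behind it; y points along the fingers, z is the direction in which the jaws open and shut, and the axes are right-handed (so a half turn about y gives the same grasp; the last joint's range is limited). The gripper opens to 85 mm and grips with 20 to 120 N. Pads are 22 mm wide; open, the fingers measure 114 mm over their backs; the gripper's body (76 mm by 85 mm) begins 54 mm behind the grasp point. The pads swing forward as they close: fully open they stand 13 mm farther back than shut.
Start: joints at [61.902, 7.093, 94.555, -0, 78.352, -4.733], TCP at [257.803, 596.676, 242.322] pointing down, gripper open.
Joint ranges: [-149.61, 149.61], [-58.7, 133.49], [1.44, 155.28], [-77.14, 257.14], [18.33, 153.61], [-166.67, 166.67]. Speed limits (degrees/s): [147.25, 147.25, 180, 180, 180, 180].

## Interface

Orientations are given as a 3x3 rotation matrix whose columns are the frame's x, y, z axes.
In Python, from rig import env, snapshot gives the robot as it stands. The module is installed in compiled form; this text tells all that it offers.
- The arm moves only by the shell command python3 -m handwheel 'ROWS'. ROWS is JSON, a list of rows, each a list of 5 numbers: the shift along the world's x, y, z in m, then the turn about the world's z in degrees, then the finger opening in m, from 0 to 0.0854. A call has exactly 8 rows; each row is the pose to reach, as a shift and turn from the pose commanded when the call began; what a row does not reach only later rows make up. A row lasts 1/10 s, in which the tool goes at most 50 mm and 8.59 degrees, less where a joint would pass 70% of its speed; a pose out of reach is approached as far as the arm can. A call with a gripper value outside its range is refused whole. The fingers move at their own pace and stop on an object; the grip force is fixed at half the most. Time passes only in rows, so rows that repeat a pose let the fingers close, or fill a call up. It gives the time, the measured TCP pose, the force and the opening at its end, in the units of the state.
- env.get_obs(): the state, without advancing time (a new reading comes with each control period).
- snapshot(name): name is "side" or "top" or "wrist"; returns a dict with "pixels" (384x512x3 uint8, red, green, blue), "depth" (384x512 float32, mm along the optical axis (not along the pixel's ray), 0 where there is no reading), "mtx" (3x3 intrinsics, pixels), "world_from_camera" (4x4, takes a point from camera to world coordinates); the wrist camera has in their place "tool_from_camera" (4x4, takes a point from camera to tool coordinates, whose origin is the TCP and whose axes are the tool frame's). Camera axes: x right, y up, looking along -z (the intrinsics and any distortion apply to the point x, -y, -z); pixel columns grow to the right and rows downward; lengths in mm; the calibration is good to about 2 mm. A picture is of the moment at which its call begins: read the wrist's pose just before it.
- env.job_done(): hands the job in, once; it reports no verdict.
The state is a dict: "t": time; "qpos": joint angles; "qvel": joint speeds; "joint_efforts": joint torques, N m; "tool_pos": TCP position; "tcp_rot": TCP orientation; "contact_force": force on the tool from outside, world axes, zero at the start; "ft_torque": the same for the moment, N m; "finger_gap": opening from 0.0 (shut) to 1.0 (fully open).
Only numpy, scipy, OpenCV 4.12 (cv2) and the standard library are available. Lean on these libraries where they do the work, as an engineer would, in place of code of your own. Each camera call takes 0.05 s, during which the arm holds its last target. There are 200 camera calls.

## Working session

There is one attempt and no reset: what is moved stays moved. The work goes in short steps, Python scripts to look and compute and a shell command to move; the robot and the scene stay as the last step left them, time stands still between calls to the robot, and variables do not carry over. Pictures are saved under pics/ and viewed, about 8 in all and at most 12, crops included, and the job is handed in when it is done.

```bash
mkdir -p pics; cat > h.py <<'E'
import numpy as np,cv2
from rig import env,snapshot
def snap(n,tag):
    o=env.get_obs(); s=snapshot(n); 
    if n=='wrist':
        T=np.eye(4);T[:3,:3]=o['tcp_rot'];T[:3,3]=o['tool_pos'];s['world_from_camera']=T@np.array(s['tool_from_camera'])
    np.savez('pics/%s.npz'%tag,**{k:np.array(v) for k,v in s.items()})
    cv2.imwrite('pics/%s.png'%tag,s['pixels'][:,:,::-1]); return s
def load(tag): return dict(np.load('pics/%s.npz'%tag))
def cloud(s):
    K=np.array(s['mtx']);d=s['depth'];v,u=np.mgrid[:d.shape[0],:d.shape[1]]
    p=np.stack([(u-K[0,2])/K[0,0]*d,-(v-K[1,2])/K[1,1]*d,-d],-1)
    W=np.array(s['world_from_camera']);return p@W[:3,:3].T+W[:3,3]
def ray(s,u,v,z):
    K=np.array(s['mtx']);W=np.array(s['world_from_camera'])
    r=W[:3,:3]@np.array([(u-K[0,2])/K[0,0],-(v-K[1,2])/K[1,1],-1]);c=W[:3,3]
    return c+r*(z-c[2])/r[2]
E
python3 - <<'E'
from h import *
o=env.get_obs();print(o)
a=snap('top','top0');b=snap('side','side0')
for s in(a,b):print(s['mtx'],s['world_from_camera'])
cv2.imwrite('pics/both.png',cv2.resize(a['pixels'][:,:,::-1],(800,600),interpolation=cv2.INTER_CUBIC))
E
```

```text
{'t': 0.0, 'qpos': array([ 6.19016844e+01,  7.13293200e+00,  9.46321568e+01,  2.23480070e-03,
        7.83508732e+01, -4.73291623e+00]), 'qvel': array([ 0.018655  , -0.03327962,  0.06005536,  0.08526505,  0.00051432,
        0.00715439]), 'joint_efforts': array([ 8.49875323e-04, -4.23615861e+01, -3.65451908e+01, -3.59904618e-06,
        7.11553643e-03,  2.43720444e-05]), 'tool_pos': array([257.53729911, 596.18390256, 241.0792141 ]), 'tcp_rot': array([[ 9.17991054e-01, -9.86936164e-04,  3.96599863e-01],
       [-3.96601038e-01, -1.76738890e-03,  9.17989375e-01],
       [-2.05050716e-04, -9.99997951e-01, -2.01386711e-03]]), 'contact_force': array([ 0.43580371, -0.45472182,  0.38611956]), 'ft_torque': array([ 0.03301906,  0.01511766, -0.00851261]), 'finger_gap': 1.004370291607423}
[[387.79786481   0.         260.45035713]
 [  0.         387.79786481 201.08234704]
 [  0.           0.           1.        ]] [[-2.38103834e-02  9.83697860e-01 -1.78245858e-01  4.03192266e+02]
 [-9.99686763e-01 -2.20531510e-02  1.18335859e-02 -8.37442981e+00]
 [ 7.70979032e-03  1.78471787e-01  9.83914824e-01  1.00610891e+03]
 [ 0.00000000e+00  0.00000000e+00  0.00000000e+00  1.00000000e+00]]
[[359.76002374   0.         255.68768687]
 [  0.         359.76002374 190.37514936]
 [  0.           0.           1.        ]] [[ 7.71731367e-01  3.71716409e-01 -5.16001558e-01  8.66564353e+01]
 [-6.35880905e-01  4.39190514e-01 -6.34639399e-01 -6.09112121e+02]
 [-9.28288910e-03  8.17886669e-01  5.75304463e-01  6.60279810e+02]
 [ 0.00000000e+00  0.00000000e+00  0.00000000e+00  1.00000000e+00]]
```

View pics/both.png

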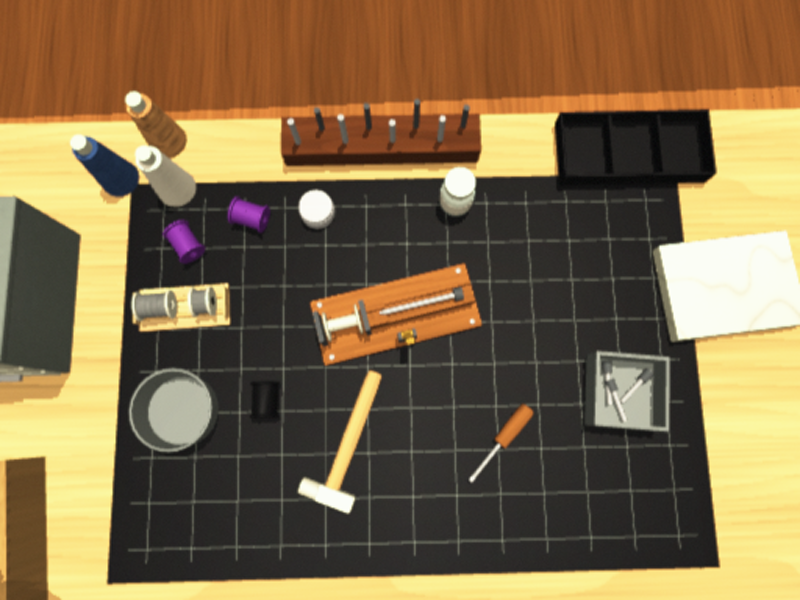

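View pics/side0.png

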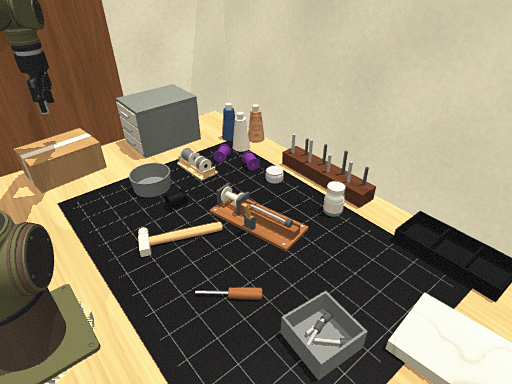

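The top view (800 px version) shows three sets of spools:
- **Rack** at (182,306): the grey long spool is at (153,304) and the short one at (202,300).
- **Look-alikes to leave alone:** purple spools at (184,241) and (248,213), and a black one at (263,400).
- **Empty spool:** white, in the stand, at (343,322).

The round tub is at (172,410) and the keeper at (405,338). The grey, longer spool fits "full_spool". I'll measure these positions and view one enlarged crop.

```bash
python3 - <<'E'
from h import *
s=load('top0');P=cloud(s);im=s['pixels'];hsv=cv2.cvtColor(im,cv2.COLOR_RGB2HSV)
k=.64
def box(u0,v0,u1,v1):
    m=np.zeros(im.shape[:2],bool);m[int(v0*k):int(v1*k),int(u0*k):int(u1*k)]=1;return m
# stand base
m=box(295,250,495,375)&(hsv[...,1]>90)&(hsv[...,2]>60)
mm=cv2.morphologyEx(m.astype(np.uint8),cv2.MORPH_CLOSE,np.ones((5,5)))
c=max(cv2.findContours(mm,cv2.RETR_EXTERNAL,cv2.CHAIN_APPROX_NONE)[0],key=cv2.contourArea)[:,0]
q=np.array([ray(s,u,v,12)[:2] for u,v in c],np.float32);r=cv2.minAreaRect(q);print('base',r)
def st(n,m):
    p=P[m];print(n,len(p),'mean',p.mean(0).round(1),'p2',np.percentile(p,2,0).round(1),'p98',np.percentile(p,98,0).round(1),cv2.minAreaRect(p[:,:2].astype(np.float32)))
st('base z',m&(P[...,2]<20))
st('rack',box(125,275,240,340)&(P[...,2]>3)&(hsv[...,1]>60)&(hsv[...,1]<200)&(hsv[...,2]>120))
g=(hsv[...,1]<40)&(P[...,2]>36)
st('full',box(125,280,180,330)&g);st('short',box(185,280,225,330)&g)
st('emptysp',box(325,305,362,345)&(hsv[...,2]>150)&(hsv[...,1]<50)&(P[...,2]>30))
st('cheeks',box(300,290,375,350)&(P[...,2]>58)&(P[...,2]<75))
st('tubrim',box(120,360,225,455)&(P[...,2]>48))
st('knob',box(445,280,470,302)&(P[...,2]>46))
st('keep',box(390,320,425,365)&(P[...,2]>55))
a=im[170:300,70:320,::-1];cv2.imwrite('pics/crop1.png',cv2.resize(a,None,fx=3.2,fy=3.2,interpolation=cv2.INTER_CUBIC))
E
```

```text
base ((586.3378295898438, -0.7661895751953125), (115.52708435058594, 273.31964111328125), 13.084649085998535)
base z 2942 mean [ 5.846e+02 -4.000e-01  1.050e+01] p2 [ 510.7 -133.9   -1.2] p98 [659.7 124.3  16.1] ((572.117431640625, -4.7200469970703125), (151.64920043945312, 276.75750732421875), 13.213228225708008)
rack 1014 mean [597.9 342.8  19.1] p2 [569.3 278.1   3.7] p98 [640.  423.8  49.5] ((546.4015502929688, 200.1324462890625), (491.5458984375, 119.66105651855469), 69.19929504394531)
full 251 mean [599.9 388.9  56.3] p2 [586.5 363.7  44.5] p98 [616.8 415.7  58.9] ((519.5547485351562, 199.6617431640625), (474.4042053222656, 47.09342956542969), 66.44915771484375)
short 137 mean [604.  312.2  60.3] p2 [590.2 299.   44.3] p98 [620.6 329.1  60.6] ((517.8017578125, 156.27992248535156), (399.53729248046875, 36.81671142578125), 60.42456817626953)
emptysp 126 mean [564.4  83.8  63.5] p2 [550.4  57.6  49.1] p98 [577.1 109.1  69.1] ((484.628662109375, 53.080081939697266), (196.22946166992188, 55.92991638183594), 21.13062286376953)
cheeks 197 mean [564.2  86.4  64.9] p2 [534.5  43.2  58.8] p98 [595.6 126.9  69.6] ((565.41796875, 85.09540557861328), (50.153011322021484, 81.85801696777344), 12.81319522857666)
tubrim 357 mean [432. 347.  77.] p2 [372.7  -8.4  48.2] p98 [ 494.9  411.9 1006.1] ((447.054443359375, 205.1250762939453), (126.34690856933594, 417.2051696777344), 5.238933086395264)
knob 69 mean [603.4 -96.9  66.1] p2 [ 598.  -110.    46.4] p98 [617.4 -80.   58.4] ((514.7711791992188, -49.37751770019531), (29.456581115722656, 235.91673278808594), 62.70549392700195)
keep 39 mean [532.4 -20.9  87.6] p2 [522.3 -27.4  58.7] p98 [544.8 -14.6 103.9] ((534.050048828125, -20.636077880859375), (23.42825698852539, 11.47753620147705), 13.868922233581543)
```

View pics/crop1.png

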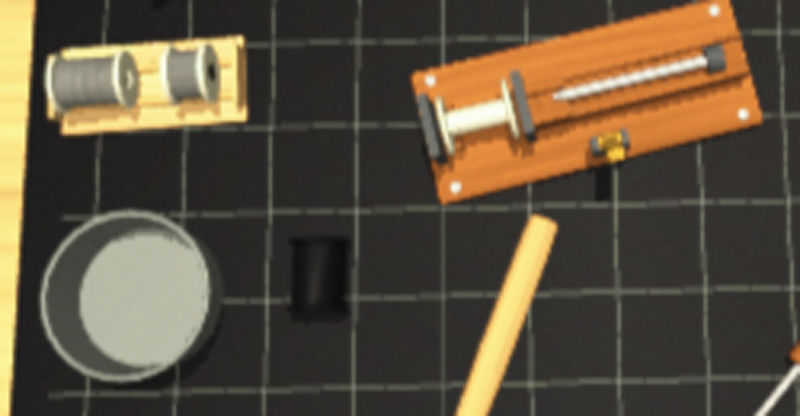

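The crop confirms it: the long grey spool is at crop (92,80), left of the short one at (190,73). The stand is centred near (585,-1) with a yaw of about 13.1°, and the base size fits. The seat comes to (565,85), which agrees with the mean of the cheeks. Now I'll move above the seat.

```bash
python3 -m handwheel '[[0.02,-0.033,0,-6,0.06],[0.043,-0.07,0,-13,0.06],[0.066,-0.11,0,-20,0.06],[0.09,-0.15,0,-27,0.06],[0.114,-0.19,0,-33,0.06],[0.138,-0.23,0,-40,0.06],[0.162,-0.27,0,-47,0.06],[0.186,-0.31,0,-53.5,0.06]]' && python3 -m handwheel '[[0.02,-0.033,0,0,0.06],[0.043,-0.07,0,0,0.06],[0.066,-0.11,0,0,0.06],[0.085,-0.142,-0.01,0,0.06],[0.1,-0.17,-0.02,0,0.06],[0.113,-0.19,-0.03,0,0.06],[0.121,-0.201,-0.03,0,0.06],[0.121,-0.201,-0.03,0,0.06]]'
python3 - <<'E'
from h import *
s=snap('wrist','w1');o=env.get_obs();print(o['tool_pos'],o['tcp_rot'],o['finger_gap'],s['tool_from_camera'])
cv2.imwrite('pics/w1b.png',s['pixels'][:,:,::-1])
E
```

```text
t: 0.9
tool_pos: [444.2, 284.8, 241.9]
tcp_rot: [[0.223, -0.0, 0.975], [-0.975, -0.0, 0.223], [0.0, -1.0, -0.0]]
contact_force: [0.2, 1.2, 0.8]
finger_gap: 0.702
t: 1.7
tool_pos: [565.2, 84.7, 211.9]
tcp_rot: [[0.225, -0.001, 0.974], [-0.974, 0.0, 0.225], [-0.0, -1.0, -0.001]]
contact_force: [0.0, -0.1, -0.5]
finger_gap: 0.706
[564.91570153  85.63763354 212.43938928] [[ 2.26331641e-01 -3.97568626e-04  9.74050219e-01]
 [-9.74050153e-01  4.58400035e-04  2.26331813e-01]
 [-5.36487082e-04 -9.99999816e-01 -2.83501348e-04]] 0.7035102218893532 [[ 4.35501513e-04 -9.45741347e-01 -3.24920167e-01 -8.39455819e+01]
 [-3.25276963e-04  3.24920046e-01 -9.45741433e-01 -1.30116267e+02]
 [ 9.99999852e-01  5.17560870e-04 -1.66124702e-04  1.09289240e+00]
 [ 0.00000000e+00  0.00000000e+00  0.00000000e+00  1.00000000e+00]]
```

View pics/w1b.png

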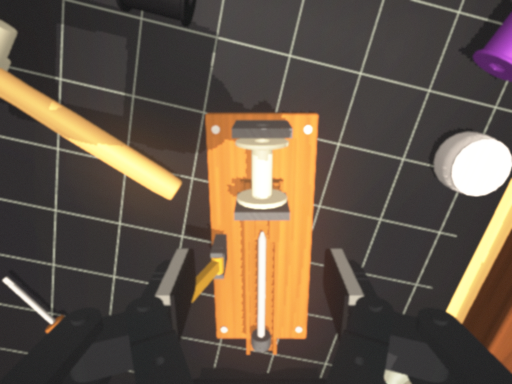

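The wrist view shows the empty spool at (262,172), cheeks at (262,130) and (262,212), the shaft along u≈262, the knob at (261,342) and the keeper at (210,275). I'll refine the stand from this view.

```bash
python3 - <<'E'
from h import *
s=load('w1');im=s['pixels'];hsv=cv2.cvtColor(im,cv2.COLOR_RGB2HSV)
m=((hsv[...,1]>120)&(hsv[...,2]>100)&(hsv[...,0]<15)).astype(np.uint8);m[:, :200]=0;m[:,325:]=0;m[:100]=0;m[345:]=0
# screws: bright blobs on base
w=((hsv[...,1]<70)&(hsv[...,2]>170)).astype(np.uint8);w[:,:200]=0;w[:,325:]=0;w[:100]=0;w[345:]=0
n,l,stt,c=cv2.connectedComponentsWithStats(w)
pts=[]
for i in range(1,n):
    if 15<stt[i,4]<200 and (c[i][0]<235 or c[i][0]>290): p=ray(s,*c[i],12.5);pts.append(p[:2]);print(c[i].round(1),stt[i,4],p.round(1))
if len(pts)==4: print('centre',np.mean(pts,0))
# base side edges per row
L=[];R=[]
for v in range(140,330,10):
    x=np.where(m[v])[0]
    if len(x): L.append(ray(s,x.min(),v,12)[:2]);R.append(ray(s,x.max(),v,12)[:2])
for E in(np.array(L),np.array(R)):
    vx,vy,x0,y0=cv2.fitLine(E.astype(np.float32),cv2.DIST_HUBER,0,.01,.01).ravel();print('edge',np.degrees(np.arctan2(-vx*np.sign(vy),abs(vy))),x0,y0)
P=cloud(s);c0=np.array([585.,-1]);a=np.radians(13.1);X=np.array([np.cos(a),np.sin(a)]);Y=np.array([-X[1],X[0]])
q=P[...,:2]-c0;sx=q@X;sy=q@Y;z=P[...,2]
def st(n,mm):print(n,mm.sum(),'sx',np.percentile(sx[mm],[2,50,98]).round(1),'sy',np.percentile(sy[mm],[2,50,98]).round(1),'z',np.percentile(z[mm],[2,50,98]).round(1))
r=(abs(sx)<40)
st('cheekF',r&(sy>115)&(sy<135)&(z>62)&(z<75));st('cheekN',r&(sy>38)&(sy<60)&(z>62)&(z<75))
br=(hsv[...,1]<60)&(hsv[...,2]>120)
st('barrel',br&(abs(sx)<12)&(sy>70)&(sy<105)&(z>40)&(z<64))
st('shaft',br&(abs(sx)<12)&(sy<40)&(sy>-95)&(z>40))
st('base',(abs(sx)>30)&(abs(sx)<50)&(abs(sy)<125)&(m>0)&(abs(z)<40))
E
```

```text
[307.5 129.2] 63 [604.2 129.   12.5]
[215.2 129.2] 49 [516.9 108.8  12.5]
[223.7 329.3] 32 [ 570.8 -124.2   12.5]
[298.4 329.3] 31 [ 658.2 -104.    12.5]
centre [587.50189049   2.38628171]
edge 13.058425 534.024 -10.056587
edge 13.083457 639.42566 21.709293
cheekF 783 sx [-20.3   3.6  27.4] sy [115.3 126.1 130.9] z [62.6 64.6 68.1]
cheekN 525 sx [-20.4   3.7  27.7] sy [48.9 53.3 57.2] z [62.5 64.5 65.8]
barrel 738 sx [-5.4  3.3 11.8] sy [ 70.9  88.  104.1] z [45.9 52.6 54.8]
shaft 724 sx [-0.3  2.9  6.8] sy [-93.1 -29.8  24.9] z [44.7 47.9 49.5]
base 538 sx [-49.9 -41.1 -30.2] sy [-107.2  108.3  124.1] z [ 9.2 10.6 26.5]
```

The yaw is 13.07° and the stand centre about (587.3,1.7), with the two estimates agreeing within 3 mm. That puts the seat at (567.4,87.4). Next I'll grasp the empty spool and lift it.

```bash
python3 -m handwheel '[[0.002,0.0025,-0.03,0,0.06],[0.002,0.0025,-0.07,0,0.06],[0.002,0.0025,-0.105,0,0.06],[0.002,0.0025,-0.13,0,0.06],[0.002,0.0025,-0.15,0,0.06],[0.002,0.0025,-0.163,0,0.06],[0.002,0.0025,-0.17,0,0.06],[0.002,0.0025,-0.17,0,0.06]]' && python3 -m handwheel '[[0,0,0,0,0.01],[0,0,0,0,0.01],[0,0,0,0,0.01],[0,0,0,0,0.01],[0,0,0,0,0.01],[0,0,0,0,0.01],[0,0,0,0,0.01],[0,0,0,0,0.01]]' && python3 -m handwheel '[[0,0,0.005,0,0.01],[0,0,0.015,0,0.01],[0,0,0.03,0,0.01],[0,0,0.055,0,0.01],[0,0,0.08,0,0.01],[0,0,0.105,0,0.01],[0,0,0.12,0,0.01],[0,0,0.12,0,0.01]]'
python3 - <<'E'
from h import *
s=load('top0')
# tub centre: rim outer ellipse -> grey floor/rim via depth
P=cloud(s);m=np.zeros(P.shape[:2],bool);m[225:295,80:142]=1
z=P[...,2];r=m&(z>50)&(z<60)&(abs(P[...,0]-430)<90)&(abs(P[...,1]-350)<90)
p=P[r][:,:2].astype(np.float32);print('tub',cv2.minEnclosingCircle(p),len(p))
f=m&(z<10)&(z>0);print(np.median(P[f],0))
E
```

```text
t: 2.55
tool_pos: [566.5, 88.8, 42.1]
tcp_rot: [[0.228, -0.001, 0.974], [-0.974, 0.0, 0.228], [-0.0, -1.0, -0.001]]
contact_force: [-0.3, -0.2, -1.0]
finger_gap: 0.701
t: 3.35
tool_pos: [567.3, 88.2, 43.3]
tcp_rot: [[0.227, 0.001, 0.974], [-0.974, 0.0, 0.227], [0.0, -1.0, 0.001]]
contact_force: [-2.6, -1.0, 6.9]
finger_gap: 0.198
t: 4.15
tool_pos: [568.7, 88.3, 166.1]
tcp_rot: [[0.227, 0.006, 0.974], [-0.974, 0.0, 0.227], [0.001, -1.0, 0.006]]
contact_force: [-0.2, 0.6, 0.6]
finger_gap: 0.198
tub ((433.7428894042969, 351.0953369140625), 64.1457290649414) 310
[439.67268821 356.70422635   2.8724639 ]
```

```bash
python3 -m handwheel '[[-0.012,0.025,0,0,0.01],[-0.032,0.064,0,0,0.01],[-0.055,0.11,0,0,0.01],[-0.078,0.155,0,0,0.01],[-0.1,0.198,0,0,0.01],[-0.118,0.235,0,0,0.01],[-0.13,0.258,-0.01,0,0.01],[-0.133,0.264,-0.03,0,0.01]]' && python3 -m handwheel '[[0,0,-0.03,0,0.01],[0,0,-0.06,0,0.01],[0,0,-0.08,0,0.01],[0,0,-0.093,0,0.01],[0,0,-0.1,0,0.01],[0,0,-0.1,0,0.01],[0,0,-0.1,0,0.045],[0,0,-0.1,0,0.045]]' && python3 -m handwheel '[[0,0,0,0,0.05],[0,0,0,0,0.05],[0,0,0.01,0,0.05],[0,0,0.03,0,0.05],[0,0,0.06,0,0.05],[0,0,0.09,0,0.05],[0.02,0.005,0.125,3,0.06],[0.05,0.01,0.16,8,0.06]]'
python3 - <<'E'
from h import *
s=load('top0');P=cloud(s);im=s['pixels'];hsv=cv2.cvtColor(im,cv2.COLOR_RGB2HSV)
# rack edges: yellowish plywood mask, ray at z=8
m=((hsv[...,1]>60)&(hsv[...,2]>120)&(hsv[...,0]<30)).astype(np.uint8);m[:,:83]=0;m[:,150:]=0;m[:178]=0;m[:,:]*=1;m[215:]=0
m=cv2.morphologyEx(m,cv2.MORPH_CLOSE,np.ones((15,15)))
c=max(cv2.findContours(m,cv2.RETR_EXTERNAL,cv2.CHAIN_APPROX_NONE)[0],key=cv2.contourArea)[:,0]
print(cv2.minAreaRect(np.array([ray(s,u,v,8)[:2] for u,v in c],np.float32)))
# wrist look
s=snap('wrist','w2');o=env.get_obs();print(o['tool_pos'])
E
```

```text
t: 4.95
tool_pos: [432.7, 354.9, 132.5]
tcp_rot: [[0.231, 0.001, 0.973], [-0.973, 0.002, 0.231], [-0.001, -1.0, 0.002]]
contact_force: [-0.0, -0.2, -0.4]
finger_gap: 0.199
t: 5.75
tool_pos: [434.8, 352.8, 33.8]
tcp_rot: [[0.227, 0.002, 0.974], [-0.974, 0.001, 0.227], [-0.001, -1.0, 0.002]]
contact_force: [0.3, -0.9, 0.0]
finger_gap: 0.52
t: 6.55
tool_pos: [483.1, 362.3, 194.4]
tcp_rot: [[0.365, -0.0, 0.931], [-0.931, 0.0, 0.365], [-0.0, -1.0, -0.0]]
contact_force: [0.9, 0.7, 1.1]
finger_gap: 0.704
((605.3052978515625, 357.71966552734375), (72.60962677001953, 159.56288146972656), 2.9575181007385254)
[490.75214752 364.45981433 202.90605076]
```

View pics/w2.png

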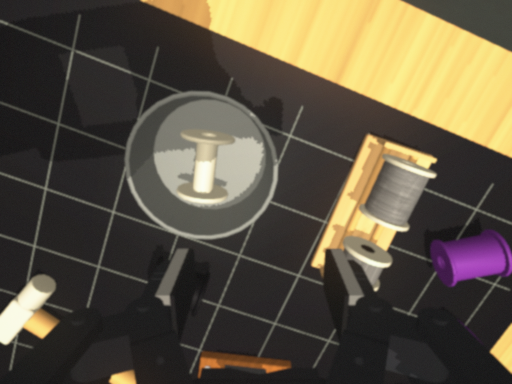

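The wrist view shows the empty spool lying in the round tub at (205,165). The full spool is on the rack at (397,190) and the short spool at (367,258). I'll move over the full spool and measure it once the arm is still.

```bash
python3 -m handwheel '[[0.02,0.005,0,-4,0.06],[0.05,0.013,0.005,-9,0.06],[0.08,0.021,0.01,-14,0.06],[0.105,0.027,0.01,-18,0.06],[0.119,0.03,0.01,-18,0.06],[0.119,0.03,0.01,-18,0.06],[0.119,0.03,0.01,-18,0.06],[0.119,0.03,0.01,-18,0.06]]'
python3 - <<'E'
from h import *
s=snap('wrist','w3');o=env.get_obs();print(o['tool_pos'],o['tcp_rot'][:,2])
P=cloud(s);hsv=cv2.cvtColor(s['pixels'],cv2.COLOR_RGB2HSV);z=P[...,2]
m=(hsv[...,1]<60)&(z>40)&(z<70)&(abs(P[...,0]-602)<45)&(P[...,1]>345)&(P[...,1]<440)
n,l,st,c=cv2.connectedComponentsWithStats(m.astype(np.uint8))
for i in range(1,n):
    if st[i,4]>150:
        p=P[l==i];print(st[i],p.mean(0).round(1),np.percentile(p,[2,98],axis=0).round(1),cv2.minAreaRect(p[:,:2].astype(np.float32)))
E
```

```text
t: 7.4
tool_pos: [601.9, 392.1, 202.5]
tcp_rot: [[0.055, -0.0, 0.998], [-0.998, -0.0, 0.055], [0.0, -1.0, -0.0]]
contact_force: [-0.3, 0.2, 0.1]
finger_gap: 0.699
[601.92064617 392.13975007 202.51509231] [ 9.98482732e-01  5.50651545e-02 -2.48844656e-04]
[ 237  143   46   67 2473] [604.9 393.1  51.9] [[587.5 367.   43.2]
 [622.4 419.8  58.3]] ((603.9715576171875, 393.0679626464844), (38.93919372558594, 55.8690071105957), 4.449865818023682)
```

View pics/w3.png

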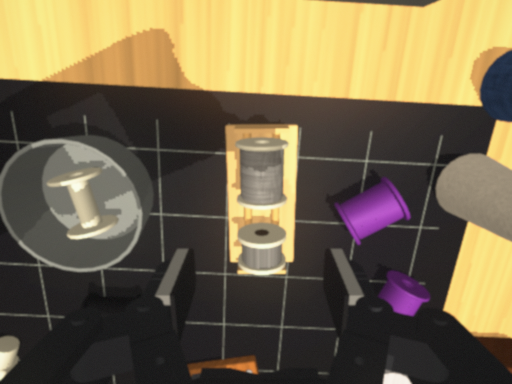

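The full spool is centred at (604.5,393.1) with a yaw of about 3.5° and its flange top near 60 mm, as expected. I'll grasp and lift it.

```bash
python3 -m handwheel '[[0.0025,0.001,-0.03,0,0.06],[0.0025,0.001,-0.07,0,0.06],[0.0025,0.001,-0.105,0,0.06],[0.0025,0.001,-0.13,0,0.06],[0.0025,0.001,-0.15,0,0.06],[0.0025,0.001,-0.163,0,0.06],[0.0025,0.001,-0.1685,0,0.06],[0.0025,0.001,-0.1685,0,0.06]]' && python3 -m handwheel '[[0,0,0,0,0.02],[0,0,0,0,0.02],[0,0,0,0,0.02],[0,0,0,0,0.02],[0,0,0,0,0.02],[0,0,0,0,0.02],[0,0,0,0,0.02],[0,0,0,0,0.02]]' && python3 -m handwheel '[[0,0,0.005,0,0.02],[0,0,0.015,0,0.02],[0,0,0.035,0,0.02],[0,0,0.06,0,0.02],[0,0,0.09,0,0.02],[0,0,0.115,0,0.02],[0,0,0.13,0,0.02],[0,0,0.13,0,0.02]]'
python3 - <<'E'
from h import *
s=snap('wrist','w4');o=env.get_obs();print(o['tool_pos'],o['contact_force'])
P=cloud(s);R=o['tcp_rot'];q=(P-o['tool_pos'])@R;hsv=cv2.cvtColor(s['pixels'],cv2.COLOR_RGB2HSV)
m=(hsv[...,1]<60)&(abs(q[...,2])<25)&(abs(q[...,0])<45)&(q[...,1]>-35)&(q[...,1]<30)
print(m.sum(),np.percentile(q[m],[1,50,99],axis=0).round(1))
E
```

```text
t: 8.25
tool_pos: [605.3, 393.2, 33.8]
tcp_rot: [[0.055, -0.0, 0.999], [-0.999, -0.0, 0.055], [0.0, -1.0, -0.0]]
contact_force: [-0.3, 0.4, 0.4]
finger_gap: 0.7
t: 9.05
tool_pos: [606.0, 393.9, 36.6]
tcp_rot: [[0.055, 0.002, 0.999], [-0.999, 0.001, 0.055], [-0.001, -1.0, 0.002]]
contact_force: [-3.1, -0.2, 5.4]
finger_gap: 0.435
t: 9.85
tool_pos: [607.1, 394.1, 168.7]
tcp_rot: [[0.055, 0.006, 0.998], [-0.998, 0.004, 0.055], [-0.003, -1.0, 0.007]]
contact_force: [0.5, -0.6, 0.1]
finger_gap: 0.439
[606.03818337 393.56788753 165.94952298] [-0.32171668  0.5820514  -1.37903989]
15406 [[-27.9 -32.3 -22.4]
 [ -5.8 -19.2   1.7]
 [ 26.7   5.5  24.1]]
```

View pics/w4.png

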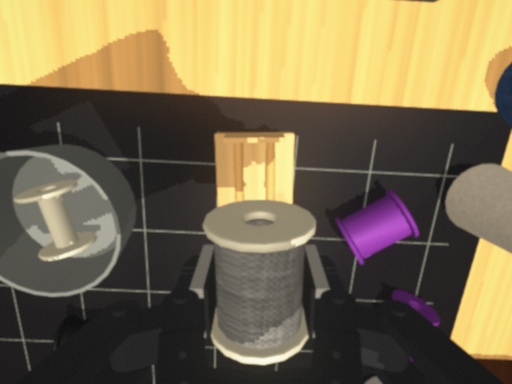

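```bash
python3 - <<'E'
from h import *
s=load('w4');o=env.get_obs();P=cloud(s);q=(P-o['tool_pos'])@o['tcp_rot']
v,u=np.mgrid[:384,:512]
m=(u>200)&(u<320)&(v>195)&(v<252)&(abs(q[...,0]+28)<1.5)
p=q[m];print(m.sum(),cv2.minEnclosingCircle(p[:,1:].astype(np.float32)),np.percentile(p,[1,50,99],axis=0).round(1))
m=(u>245)&(u<275)&(v>285)&(v<335);p=q[m];print('thread top',np.percentile(p,[1,10,50,99],axis=0).round(1))
m=(u>200)&(u<320)&(v>330)&(v<362);p=q[m];print('near flange',np.percentile(p,[1,10,50,99],axis=0).round(1))
E
```

```text
3798 ((-2.09147310256958, 2.2792606353759766), 24.16747283935547) [[-28.1 -24.7 -19.3]
 [-27.5  -7.8   2.4]
 [-26.6  19.2  24.3]]
thread top [[ -7.4 -22.3  -3.2]
 [ -5.1 -21.5  -2.3]
 [  4.1 -20.7   2.5]
 [ 16.3 -19.2   8.2]]
near flange [[-18.2 -67.1 -54.9]
 [  7.8 -29.3 -24.5]
 [ 24.4 -19.6   2.5]
 [220.9 167.4  61.5]]
```

The flange fits a 24.2 mm circle, and its lateral offset of +2.3 mm in a self-centring grip exposes the wrist camera's bias. After correcting for it, the stand estimates from the top and wrist views agree. The seat target is (565.7,86.6).

```bash
python3 -m handwheel '[[-0.004,-0.03,0,1,0.02],[-0.009,-0.072,0,3,0.02],[-0.015,-0.117,0,5,0.02],[-0.021,-0.162,0,7,0.02],[-0.027,-0.207,0,9,0.02],[-0.032,-0.25,0,10,0.02],[-0.037,-0.285,0,10,0.02],[-0.0396,-0.302,0,10,0.02]]' && python3 -m handwheel '[[0,-0.0046,0,0,0.02],[0,-0.0046,0,0,0.02],[0,-0.0046,-0.01,0,0.02],[0,-0.0046,-0.03,0,0.02],[0,-0.0046,-0.05,0,0.02],[0,-0.0046,-0.06,0,0.02],[0,-0.0046,-0.06,0,0.02],[0,-0.0046,-0.06,0,0.02]]'
python3 - <<'E'
from h import *
s=snap('wrist','w5');a=snap('side','s5');o=env.get_obs();print(o['tool_pos'],o['contact_force'],o['tcp_rot'][:,2])
w=s['pixels'][150:384,130:400];b=a['pixels'][160:260,190:320]
cv2.imwrite('pics/c5.png',np.hstack([cv2.resize(w,(480,416)),cv2.resize(b,(320,416))])[:,:,::-1])
P=cloud(s);hsv=cv2.cvtColor(s['pixels'],cv2.COLOR_RGB2HSV);q=(P-o['tool_pos'])@o['tcp_rot'];z=P[...,2]
for n,lo,hi in(('far',-45,-28),('near',28,50)):
    m=(z>60)&(z<70)&(q[...,0]>lo)&(q[...,0]<hi)&(abs(q[...,2])<40);print(n,m.sum(),np.percentile(q[m],[2,50,98],axis=0).round(1) if m.sum() else '')
v,u=np.mgrid[:384,:512];m=(u>200)&(u<320)&(v>195)&(v<252)&(abs(q[...,0]+28)<2);print('flange',np.median(q[m],0))
E
```

```text
t: 10.7
tool_pos: [564.0, 88.6, 161.6]
tcp_rot: [[0.225, -0.004, 0.974], [-0.974, -0.001, 0.225], [-0.0, -1.0, -0.004]]
contact_force: [-0.4, 1.4, -1.0]
finger_gap: 0.439
t: 11.5
tool_pos: [565.9, 87.2, 103.9]
tcp_rot: [[0.228, 0.0, 0.974], [-0.974, 0.0, 0.228], [-0.0, -1.0, 0.0]]
contact_force: [0.2, -0.1, -1.2]
finger_gap: 0.438
[566.60108688  86.93661293 105.02287286] [ 0.81898952 -0.20679153 -1.36728676] [0.97374542 0.22763033 0.00207318]
far 1612 [[-41.2  39.2 -22.5]
 [-37.8  40.5   1.5]
 [-33.3  44.4  25.5]]
near 0 
flange [-27.1724105   -4.15990489   0.54665644]
```

View pics/c5.png

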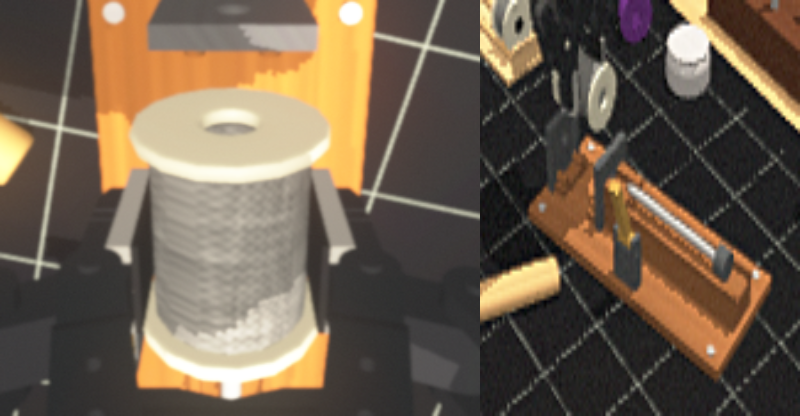

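The picture shows the spool centred between the cheeks: the inner cheek face reads -33.3 against a nominal -33, and the lateral offset is within 1 mm. I'll lower it.

```bash
python3 -m handwheel '[[0,0,-0.012,0,0.02],[0,0,-0.025,0,0.02],[0,0,-0.037,0,0.02],[0,0,-0.047,0,0.02],[0,0,-0.053,0,0.02],[0,0,-0.057,0,0.02],[0,0,-0.0585,0,0.02],[0,0,-0.0585,0,0.02]]'
python3 -m handwheel '[[0,0,0,0,0.035],[0,0,0,0,0.045],[0,0,0,0,0.055],[0,0,0,0,0.06],[0,0,0.005,0,0.06],[0,0,0.02,0,0.06],[0,0,0.05,0,0.06],[0,0,0.09,0,0.06]]'
python3 -m handwheel '[[0,0,0.03,0,0.06],[0,0,0.06,0,0.06],[0,0,0.07,0,0.06],[0,0,0.07,0,0.06],[0,0,0.07,0,0.06],[0,0,0.07,0,0.06],[0,0,0.07,0,0.06],[0,0,0.07,0,0.06]]'
python3 - <<'E'
from h import *
s=snap('wrist','w6');o=env.get_obs();print(o['tool_pos'])
cv2.imwrite('pics/c6.png',cv2.resize(s['pixels'][100:360,180:340],None,fx=2.3,fy=2.3,interpolation=cv2.INTER_CUBIC)[:,:,::-1])
P=cloud(s);hsv=cv2.cvtColor(s['pixels'],cv2.COLOR_RGB2HSV)
c0=np.array([585.,-1]);a=np.radians(13.07);X=np.array([np.cos(a),np.sin(a)]);Y=np.array([-X[1],X[0]])
q=P[...,:2]-c0;sx=q@X;sy=q@Y;z=P[...,2]
def st(n,m):print(n,m.sum(),'sx',np.percentile(sx[m],[2,50,98]).round(1),'sy',np.percentile(sy[m],[2,50,98]).round(1),'z',np.percentile(z[m],[2,50,98]).round(1))
st('cheekF',(abs(sx)<40)&(sy>115)&(sy<140)&(z>62)&(z<69));st('cheekN',(abs(sx)<40)&(sy>40)&(sy<60)&(z>62)&(z<69))
st('spooltop',(abs(sx)<30)&(sy>62)&(sy<118)&(z>62)&(z<75)&(hsv[...,2]>100))
dk=(abs(sx)<14)&(sy<-75)&(sy>-140)&(z>44);st('knob',dk)
st('shaft',(abs(sx)<10)&(sy<35)&(sy>-80)&(z>44))
E
```

```text
t: 12.4
tool_pos: [566.5, 86.7, 46.1]
tcp_rot: [[0.227, 0.001, 0.974], [-0.974, 0.0, 0.227], [0.0, -1.0, 0.001]]
contact_force: [0.3, 0.7, 1.4]
finger_gap: 0.442
t: 13.2
tool_pos: [564.4, 86.5, 135.4]
tcp_rot: [[0.227, -0.003, 0.974], [-0.974, -0.0, 0.227], [-0.001, -1.0, -0.003]]
contact_force: [1.4, 0.6, 0.5]
finger_gap: 0.702
t: 14.0
tool_pos: [565.1, 86.5, 203.9]
tcp_rot: [[0.227, -0.002, 0.974], [-0.974, -0.0, 0.227], [-0.0, -1.0, -0.002]]
contact_force: [-0.2, -0.5, 0.3]
finger_gap: 0.706
[565.27667779  86.55512084 204.20649988]
cheekF 783 sx [-20.4   3.6  27.6] sy [115.3 126.2 130.9] z [62.9 64.6 67.2]
cheekN 568 sx [-20.2   3.9  27.5] sy [48.8 53.2 57.2] z [62.5 64.5 65.8]
spooltop 1510 sx [-8.5  3.7 15.9] sy [ 62.6  90.3 116.2] z [62.1 63.7 68.2]
knob 422 sx [-7.2  3.4 13. ] sy [-108.9  -96.7  -77.1] z [44.7 50.5 55.8]
shaft 833 sx [-8.3  3.2  7.4] sy [-77.  -13.3  32.3] z [45.  47.6 49.4]
```

View pics/c6.png

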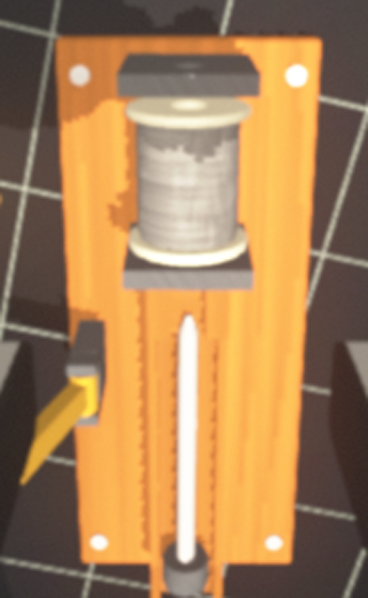

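The spool is seated: it is laterally level with the cheeks (3.7 vs 3.6) and the gaps at both ends look even. The spindle's knob back is at sy≈-109. I'll move behind the knob with the fingers closed and measure the tip extent.

```bash
python3 -m handwheel '[[0.006,-0.028,0,0,0.03],[0.015,-0.065,0,0,0],[0.024,-0.104,0,0,0],[0.033,-0.143,0,0,0],[0.042,-0.182,0,0,0],[0.05,-0.214,-0.02,0,0],[0.0519,-0.2237,-0.06,0,0],[0.0519,-0.2237,-0.085,0,0]]'
python3 -m handwheel '[[0,0,0,0,0],[0,0,0,0,0],[0,0,0,0,0],[0,0,0,0,0],[0,0,0,0,0],[0,0,0,0,0],[0,0,0,0,0],[0,0,0,0,0]]'
python3 - <<'E'
from h import *
s=snap('wrist','w7');a=snap('side','s7');o=env.get_obs();print(o['tool_pos'],o['finger_gap'])
P=cloud(s);q=(P-o['tool_pos'])@o['tcp_rot']
m=(abs(q[...,0])<20)&(abs(q[...,2])<25)&(q[...,1]<45)&(s['depth']>0);p=q[m]
print(m.sum(),np.percentile(p,[0,1,50,99,100],axis=0).round(1));print(np.histogram(p[:,1],np.arange(-60,46,5)))
t=p[p[:,1]<30];e=t[t[:,1]>t[:,1].max()-6];print('tip',e.min(0),e.max(0))
c0=np.array([585.,-1]);A=np.radians(13.07);X=np.array([np.cos(A),np.sin(A)]);Y=np.array([-X[1],X[0]])
d=o['tool_pos'][:2]-c0;print('tcp sx sy',d@X,d@Y)
cv2.imwrite('pics/c7.png',np.hstack([cv2.resize(s['pixels'][120:384,130:400],(480,469)),cv2.resize(a['pixels'][160:280,200:320],(320,469))])[:,:,::-1])
E
```

```text
t: 14.85
tool_pos: [616.8, -138.9, 117.6]
tcp_rot: [[0.225, -0.002, 0.974], [-0.974, 0.001, 0.225], [-0.001, -1.0, -0.002]]
contact_force: [-0.8, -0.3, -0.0]
finger_gap: 0.002
t: 15.65
tool_pos: [617.6, -137.1, 120.5]
tcp_rot: [[0.227, 0.0, 0.974], [-0.974, -0.0, 0.227], [0.0, -1.0, 0.0]]
contact_force: [0.8, 0.2, -0.6]
finger_gap: -0.001
[ 617.5571828  -137.09807276  120.29683746] -0.0021681446336206116
15976 [[-18.6 -72.1 -25. ]
 [-17.9 -70.9 -24.5]
 [-11.8 -43.9  -0. ]
 [  8.3   4.7  24.4]
 [ 12.5   9.1  25. ]]
(array([1404,  657,  838, 2596, 1692, 1264,  594,  463,  477,  450,  394,
        377,  302,  143,    0,    0,    0,    0,    0,    0,    0]), array([-60, -55, -50, -45, -40, -35, -30, -25, -20, -15, -10,  -5,   0,
         5,  10,  15,  20,  25,  30,  35,  40,  45]))
tip [-11.56967986   3.09826267 -10.57312739] [-6.18769137  9.05761597 13.31521995]
tcp sx sy 0.9363773556383865 -139.93490900489206
```

View pics/c7.png

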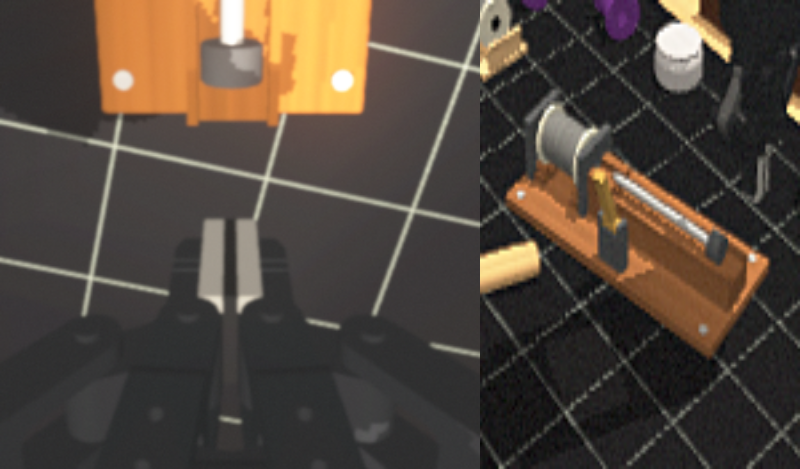

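The finger tip ends 9–11 mm past the TCP, with its front face at -11.5. The tool is aligned behind the knob (sx 0.9, sy -140). I'll descend to TCP z 54 and push along the stand's +y.

```bash
python3 -m handwheel '[[0,0,-0.01,0,0],[0,0,-0.03,0,0],[0,0,-0.045,0,0],[0,0,-0.058,0,0],[0,0,-0.0663,0,0],[0,0,-0.0663,0,0],[0,0,-0.0663,0,0],[0,0,-0.0663,0,0]]' && python3 -m handwheel '[[-0.0016,0.0068,0,0,0],[-0.0032,0.0136,0,0,0],[-0.0043,0.0185,0,0,0],[-0.0054,0.0234,0,0,0],[-0.0068,0.0292,0,0,0],[-0.0086,0.037,0,0,0],[-0.0104,0.0448,0,0,0],[-0.0122,0.0526,0,0,0]]' && python3 -m handwheel '[[-0.0014,0.0058,0,0,0],[-0.0027,0.0117,0,0,0],[-0.0041,0.0175,0,0,0],[-0.0054,0.0234,0,0,0],[-0.0068,0.0292,0,0,0],[-0.0081,0.0351,0,0,0],[-0.0095,0.0409,0,0,0],[-0.0109,0.0468,0,0,0]]'
python3 - <<'E'
from h import *
s=snap('wrist','w8');a=snap('side','s8');o=env.get_obs();print(o['tool_pos'],o['contact_force'])
c0=np.array([585.,-1]);A=np.radians(13.07);X=np.array([np.cos(A),np.sin(A)]);Y=np.array([-X[1],X[0]])
d=o['tool_pos'][:2]-c0;print('tcp sx sy',d@X,d@Y)
cv2.imwrite('pics/c8.png',np.hstack([cv2.resize(s['pixels'][50:384,130:400],(400,495)),cv2.resize(a['pixels'][150:280,180:320],(400,495))])[:,:,::-1])
E
```

```text
t: 16.55
tool_pos: [618.4, -137.4, 55.0]
tcp_rot: [[0.227, 0.002, 0.974], [-0.974, -0.001, 0.227], [0.001, -1.0, 0.002]]
contact_force: [0.4, 0.5, 0.5]
finger_gap: -0.003
t: 17.35
tool_pos: [605.3, -83.8, 54.1]
tcp_rot: [[0.227, 0.0, 0.974], [-0.974, -0.0, 0.227], [0.0, -1.0, 0.0]]
contact_force: [0.6, 0.2, 0.4]
finger_gap: 0.002
t: 18.15
tool_pos: [594.4, -37.2, 54.0]
tcp_rot: [[0.227, -0.0, 0.974], [-0.974, 0.0, 0.227], [-0.0, -1.0, -0.0]]
contact_force: [0.0, -0.9, 0.1]
finger_gap: -0.004
[594.17436264 -36.87022873  53.87366046] [ 0.4726243  -0.61101538 -0.58721407]
tcp sx sy 0.8249559675924916 -37.01569514089885
```

View pics/c8.png

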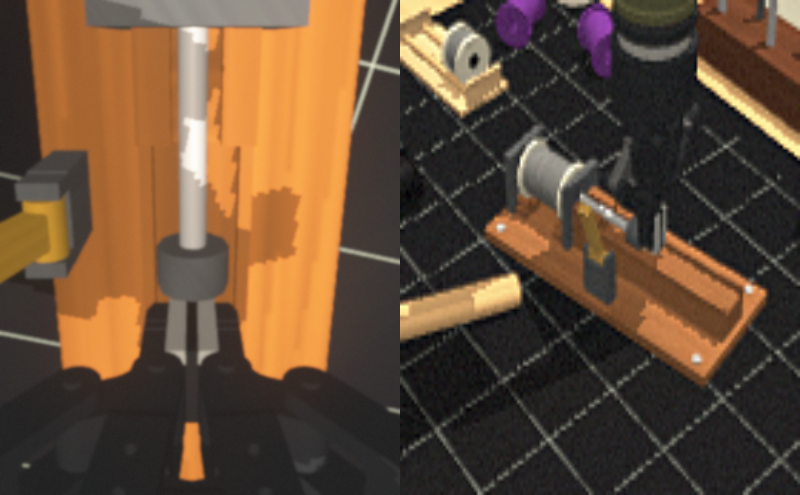

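The shaft passes straight through the near cheek and the knob is in front of the fingers with low force. I'll keep pushing, then creep to the stop.

```bash
python3 -m handwheel '[[-0.0009,0.0039,0,0,0],[-0.0018,0.0078,0,0,0],[-0.0027,0.0117,0,0,0],[-0.0036,0.0156,0,0,0],[-0.0043,0.0185,0,0,0],[-0.005,0.0214,0,0,0],[-0.0054,0.0234,0,0,0],[-0.0054,0.0234,0,0,0]]' && python3 -m handwheel '[[-0.0001,0.0005,0,0,0],[-0.0002,0.001,0,0,0],[-0.0003,0.0015,0,0,0],[-0.0005,0.002,0,0,0],[-0.0006,0.0025,0,0,0],[-0.0007,0.003,0,0,0],[-0.0008,0.0035,0,0,0],[-0.0009,0.0039,0,0,0]]'
```

```text
t: 19.05
tool_pos: [589.0, -14.0, 54.0]
tcp_rot: [[0.227, -0.0, 0.974], [-0.974, 0.0, 0.227], [-0.0, -1.0, -0.0]]
contact_force: [0.6, -0.9, 0.2]
finger_gap: 0.001
t: 19.85
tool_pos: [588.2, -10.4, 54.0]
tcp_rot: [[0.227, 0.0, 0.974], [-0.974, -0.0, 0.227], [0.0, -1.0, 0.0]]
contact_force: [-0.1, -1.2, 0.6]
finger_gap: 0.003
```

```bash
python3 - <<'E'
from h import *
s=snap('wrist','w9');o=env.get_obs();print(o['tool_pos'],o['contact_force'])
c0=np.array([585.,-1]);A=np.radians(13.07);X=np.array([np.cos(A),np.sin(A)]);Y=np.array([-X[1],X[0]])
d=o['tool_pos'][:2]-c0;print('tcp sx sy',d@X,d@Y)
P=cloud(s);q=P[...,:2]-c0;sx=q@X;sy=q@Y;z=P[...,2]
def st(n,m):print(n,m.sum(),np.percentile(sx[m],[2,50,98]).round(1),np.percentile(sy[m],[1,2,50,98,99]).round(1),np.percentile(z[m],[2,98]).round(1)) if m.sum() else print(n,0)
st('knob',(abs(sx-3)<11)&(sy>-5)&(sy<30)&(z>51)&(z<60))
st('guide top',(abs(abs(sx-3)-14)<5)&(sy>5)&(sy<45)&(z>44)&(z<51))
st('tip beyond',(abs(sx-3)<8)&(sy>132)&(sy<160)&(z>40)&(z<56))
E
```

```text
[588.19840125 -10.33235572  54.0309763 ] [0.99336608 0.19797912 1.08704615]
tcp sx sy 1.0051139995006209 -9.813887082819646
knob 1634 [-6.6  2.9 12.7] [-3.5 -3.3  6.6 15.2 15.4] [51.3 59.4]
guide top 2460 [-13.2  12.1  20.1] [ 7.   8.9 31.  44.5 44.7] [45.2 49.6]
tip beyond 0
```

Knob face is at sy≈15.3 and the stop is expected near 17.7, with no force yet. I'll creep on until it resists.

```bash
python3 -m handwheel '[[-0.0001,0.0003,0,0,0],[-0.0001,0.0006,0,0,0],[-0.0002,0.0009,0,0,0],[-0.0003,0.0012,0,0,0],[-0.0003,0.0015,0,0,0],[-0.0004,0.0018,0,0,0],[-0.0005,0.002,0,0,0],[-0.0005,0.002,0,0,0]]'; python3 -m handwheel '[[-0.0001,0.0003,0,0,0],[-0.0001,0.0006,0,0,0],[-0.0002,0.0008,0,0,0],[-0.0002,0.001,0,0,0],[-0.0002,0.001,0,0,0],[-0.0002,0.001,0,0,0],[-0.0002,0.001,0,0,0],[-0.0002,0.001,0,0,0]]'
```

```text
t: 20.7
tool_pos: [587.7, -8.4, 54.0]
tcp_rot: [[0.227, 0.0, 0.974], [-0.974, 0.0, 0.227], [-0.0, -1.0, 0.0]]
contact_force: [-0.5, -0.6, 0.4]
finger_gap: 0.0
t: 21.5
tool_pos: [587.5, -7.6, 54.0]
tcp_rot: [[0.227, 0.0, 0.974], [-0.974, -0.0, 0.227], [0.0, -1.0, -0.0]]
contact_force: [0.3, -2.3, -0.2]
finger_gap: 0.001
```

```bash
python3 -m handwheel '[[-0.0001,0.0003,0,0,0],[-0.0001,0.0005,0,0,0],[-0.0002,0.0007,0,0,0],[-0.0002,0.001,0,0,0],[-0.0002,0.001,0,0,0],[-0.0002,0.001,0,0,0],[-0.0002,0.001,0,0,0],[-0.0002,0.001,0,0,0]]'; python3 -m handwheel '[[-0.0001,0.0003,0,0,0],[-0.0001,0.0006,0,0,0],[-0.0002,0.0008,0,0,0],[-0.0002,0.001,0,0,0],[-0.0002,0.001,0,0,0],[-0.0002,0.001,0,0,0],[-0.0002,0.001,0,0,0],[-0.0002,0.001,0,0,0]]'
```

```text
t: 22.3
tool_pos: [587.6, -7.5, 54.1]
tcp_rot: [[0.228, 0.001, 0.974], [-0.974, -0.002, 0.228], [0.002, -1.0, 0.0]]
contact_force: [0.6, -6.0, 0.3]
finger_gap: 0.001
t: 23.1
tool_pos: [587.5, -7.4, 54.2]
tcp_rot: [[0.228, 0.001, 0.974], [-0.974, -0.004, 0.228], [0.004, -1.0, 0.0]]
contact_force: [1.8, -9.9, -1.2]
finger_gap: 0.0
```

The knob has stopped hard at the predicted home position: no motion, with force rising to about 10 N. I'll back off, check the spindle with the cameras, and go round to the outer side of the keeper.

```bash
python3 -m handwheel '[[0.0011,-0.0049,0,0,0],[0.0034,-0.0146,0,0,0],[0.0068,-0.0292,0,0,0],[0.0102,-0.0438,0,0,0],[0.0136,-0.0584,0,0,0],[0.0136,-0.0584,0.015,0,0],[0.0136,-0.0584,0.035,0,0],[0.0136,-0.0584,0.045,0,0]]' && python3 -m handwheel '[[-0.02,-0.005,0,0,0],[-0.05,-0.0116,0,0,0],[-0.08,-0.0186,0,0,0],[-0.0935,-0.0217,0,0,0],[-0.0935,-0.0217,0,0,0],[-0.0935,-0.0217,0,0,0],[-0.0935,-0.0217,0,0,0],[-0.0935,-0.0217,0,0,0]]'
python3 - <<'E'
from h import *
s=snap('wrist','w10');snap('top','t10');a=snap('side','s10');o=env.get_obs()
c0=np.array([585.,-1]);A=np.radians(13.07);X=np.array([np.cos(A),np.sin(A)]);Y=np.array([-X[1],X[0]])
d=o['tool_pos'][:2]-c0;print('tcp sx sy',d@X,d@Y,o['tool_pos'])
for n in('w10','t10'):
    S=load(n);P=cloud(S);q=P[...,:2]-c0;sx=q@X;sy=q@Y;z=P[...,2];hsv=cv2.cvtColor(S['pixels'],cv2.COLOR_RGB2HSV)
    def st(k,m):print(n,k,m.sum(),np.percentile(sx[m],[2,50,98]).round(1),np.percentile(sy[m],[1,2,50,98,99]).round(1),np.percentile(z[m],[2,98]).round(1)) if m.sum() else print(n,k,0)
    st('knob',(abs(sx-3)<11)&(sy>-15)&(sy<30)&(z>50)&(z<60))
    st('tipbeyond',(abs(sx-3)<9)&(sy>133)&(sy<160)&(z>36)&(z<56))
    st('keeper',(hsv[...,1]>120)&(hsv[...,0]>15)&(hsv[...,0]<35)&(abs(sx+50)<40)&(abs(sy+6)<15)&(z>50)&(z<120))
w=s['pixels'];cv2.imwrite('pics/c10.png',np.hstack([cv2.resize(w,(500,375)),cv2.resize(a['pixels'][150:280,180:320],(300,375))])[:,:,::-1])
E
```

```text
t: 23.9
tool_pos: [602.0, -64.4, 101.8]
tcp_rot: [[0.227, 0.003, 0.974], [-0.974, -0.0, 0.227], [0.001, -1.0, 0.003]]
contact_force: [0.5, -0.2, 0.2]
finger_gap: -0.002
t: 24.7
tool_pos: [508.2, -85.4, 99.3]
tcp_rot: [[0.228, 0.001, 0.974], [-0.974, -0.0, 0.228], [0.0, -1.0, 0.001]]
contact_force: [-0.6, 0.1, -0.3]
finger_gap: 0.004
tcp sx sy -94.42202213864098 -64.71494763737485 [507.65874942 -85.39119428  98.95982311]
w10 knob 1088 [-6.9  0.1 10.9] [ 4.   4.2 11.2 17.8 17.9] [50.3 56.4]
w10 tipbeyond 0
w10 keeper 1270 [-63.  -56.5 -36.3] [-14.1 -13.   -3.6   2.2   2.7] [ 50.5 100.8]
t10 knob 40 [-7.2 -0.6  8.2] [ 2.5  2.7  9.9 24.  26.2] [50.3 58. ]
t10 tipbeyond 6 [-2.5 -0.2  2.7] [133.2 133.2 135.  138.8 138.9] [46.1 49.2]
t10 keeper 56 [-65.5 -49.7 -38.5] [-17.  -16.6  -7.6   0.2   0.6] [ 50.5 101.3]
```

Knob spans sy 4.0–17.9 (home is 3.7–17.7), and the tip shows beyond the far cheek. The keeper is at sx -63 to -36, sy≈-5, as expected. I'll push it over from outside.

```bash
python3 -m handwheel '[[-0.003,0.013,0,0,0],[-0.0075,0.0325,0,0,0],[-0.012,0.05,-0.005,0,0],[-0.0132,0.0565,-0.01,0,0],[-0.0132,0.0565,-0.013,0,0],[-0.0132,0.0565,-0.013,0,0],[-0.0083,0.0576,-0.013,0,0],[-0.0035,0.0587,-0.013,0,0]]' && python3 -m handwheel '[[0.0049,0.0011,0,0,0],[0.0097,0.0023,0,0,0],[0.0146,0.0034,0,0,0],[0.0195,0.0045,0,0,0],[0.0244,0.0057,0,0,0],[0.0292,0.0068,0,0,0],[0.0341,0.0079,0,0,0],[0.039,0.009,0,0,0]]' 
python3 - <<'E'
from h import *
s=snap('wrist','w11');o=env.get_obs()
c0=np.array([585.,-1]);A=np.radians(13.07);X=np.array([np.cos(A),np.sin(A)]);Y=np.array([-X[1],X[0]])
d=o['tool_pos'][:2]-c0;print('tcp sx sy',d@X,d@Y,o['tool_pos'],o['contact_force'])
P=cloud(s);q=P[...,:2]-c0;sx=q@X;sy=q@Y;z=P[...,2];hsv=cv2.cvtColor(s['pixels'],cv2.COLOR_RGB2HSV)
m=(hsv[...,1]>120)&(hsv[...,0]>15)&(hsv[...,0]<35)&(abs(sx+20)<60)&(abs(sy+6)<15)&(z>44)&(z<120)
print(m.sum(),np.percentile(sx[m],[2,50,98]),np.percentile(sy[m],[2,50,98]),np.percentile(z[m],[2,50,98]))
E
```

```text
t: 25.65
tool_pos: [504.5, -27.3, 86.3]
tcp_rot: [[0.226, 0.001, 0.974], [-0.974, -0.0, 0.226], [0.0, -1.0, 0.001]]
contact_force: [-0.6, -0.2, -0.1]
finger_gap: 0.001
t: 26.45
tool_pos: [543.1, -17.7, 86.0]
tcp_rot: [[0.227, 0.0, 0.974], [-0.974, 0.0, 0.227], [-0.0, -1.0, 0.0]]
contact_force: [-0.6, -0.3, 0.4]
finger_gap: 0.001
tcp sx sy -43.90207752567318 -6.904037012863929 [543.79651532 -17.65325759  86.21043006] [-0.44337374 -0.62257963  0.01992687]
2048 [-45.64963355 -27.02033352 -17.50597845] [-10.71920966  -0.61980863   2.580581  ] [ 49.73305565  87.44093312 100.07599675]
```

The keeper is past upright (tip sx -17, z 100) and falling. I'll raise the fingers, move over the channel and check.

```bash
python3 -m handwheel '[[0,0,0.01,0,0],[0,0,0.02,0,0],[0,0,0.03,0,0],[0.01,0.001,0.03,0,0],[0.025,0.0025,0.03,0,0],[0.0391,0.0039,0.03,0,0],[0.0391,0.0039,0.03,0,0],[0.0391,0.0039,0.03,0,0]]' 
cat > k.py <<'E'
from h import *
import sys
s=snap('wrist',sys.argv[1]);o=env.get_obs()
c0=np.array([585.,-1]);A=np.radians(13.07);X=np.array([np.cos(A),np.sin(A)]);Y=np.array([-X[1],X[0]])
d=o['tool_pos'][:2]-c0;print('tcp sx sy',d@X,d@Y,o['tool_pos'],o['contact_force'])
P=cloud(s);q=P[...,:2]-c0;sx=q@X;sy=q@Y;z=P[...,2];hsv=cv2.cvtColor(s['pixels'],cv2.COLOR_RGB2HSV)
def st(k,m):print(k,m.sum(),np.percentile(sx[m],[2,50,98]).round(1),np.percentile(sy[m],[2,50,98]).round(1),np.percentile(z[m],[2,50,98]).round(1)) if m.sum() else print(k,0)
st('keeper',(hsv[...,1]>120)&(hsv[...,0]>15)&(hsv[...,0]<35)&(abs(sx+15)<60)&(abs(sy+6)<15)&(z>44)&(z<120))
st('knob',(abs(sx-1)<11)&(sy>1)&(sy<30)&(z>50)&(z<60))
E
python3 k.py w12
```

```text
t: 27.3
tool_pos: [581.8, -13.9, 115.9]
tcp_rot: [[0.227, -0.001, 0.974], [-0.974, 0.0, 0.227], [-0.0, -1.0, -0.001]]
contact_force: [-0.3, -0.4, -0.2]
finger_gap: -0.001
tcp sx sy -6.404506135645957 -11.78912077033753 [581.42741289 -13.93204117 115.73055312] [-0.5774647   0.46034343  0.01709515]
keeper 2190 [-44.8 -17.4  13.8] [-13.5  -4.9   2.3] [45.4 50.5 53. ]
knob 731 [-6.8  2.2 11.4] [ 4.6 11.7 18. ] [50.4 54.1 56.4]
```

The keeper lies level, with its top at about 51–53 mm and its tip at sx 13.8. I'll press it lightly to confirm it is fully down, then retreat and check.

```bash
python3 -m handwheel '[[0,0,-0.02,0,0],[0,0,-0.038,0,0],[0,0,-0.046,0,0],[0,0,-0.049,0,0],[0,0,-0.051,0,0],[0,0,-0.0525,0,0],[0,0,-0.0535,0,0],[0,0,-0.0535,0,0]]' && python3 -m handwheel '[[0,0,0.005,0,0],[0,0,0.02,0,0],[0,0,0.05,0,0],[0,0,0.09,0,0],[0.01,-0.02,0.12,0,0],[0.02,-0.05,0.14,0,0],[0.03,-0.08,0.14,0,0],[0.03,-0.09,0.14,0,0]]' && python3 -m handwheel '[[0,0,0,0,0],[0,0,0,0,0],[0,0,0,0,0],[0,0,0,0,0],[0,0,0,0,0],[0,0,0,0,0],[0,0,0,0,0],[0,0,0,0,0]]'
python3 k.py w13
python3 - <<'E'
from h import *
s=load('w13');a=snap('top','t13')['pixels']
b=cv2.resize(a[150:310,75:315],(450,300));w=cv2.resize(s['pixels'],(400,300))
cv2.imwrite('pics/c13.png',np.vstack([np.hstack([b,np.zeros((300,350,3),np.uint8)])[:, :800],np.hstack([w,cv2.resize(snap('side','s13')['pixels'][120:290,120:320],(400,300))])])[:,:,::-1])
E
```

```text
t: 28.15
tool_pos: [582.2, -14.0, 63.1]
tcp_rot: [[0.227, 0.001, 0.974], [-0.974, -0.0, 0.227], [0.0, -1.0, 0.001]]
contact_force: [-0.2, -0.2, -0.3]
finger_gap: -0.005
t: 28.95
tool_pos: [613.3, -106.4, 205.7]
tcp_rot: [[0.225, 0.004, 0.974], [-0.974, -0.002, 0.225], [0.003, -1.0, 0.004]]
contact_force: [-0.5, -0.5, -1.1]
finger_gap: -0.004
t: 29.75
tool_pos: [611.8, -103.8, 202.5]
tcp_rot: [[0.227, -0.0, 0.974], [-0.974, 0.0, 0.227], [-0.0, -1.0, -0.0]]
contact_force: [0.5, -0.6, 0.4]
finger_gap: -0.002
tcp sx sy 2.8581141068475717 -106.29136528046018 [ 611.82094118 -103.89149753  202.51268451] [-0.02838128 -0.44097243  0.8956367 ]
keeper 1476 [-44.8 -18.   14.7] [-13.4  -6.    2.1] [48.8 50.7 53.1]
knob 524 [-6.4  2.4 11.4] [ 3.9 10.6 17.7] [50.3 54.3 56.8]
```

View pics/c13.png

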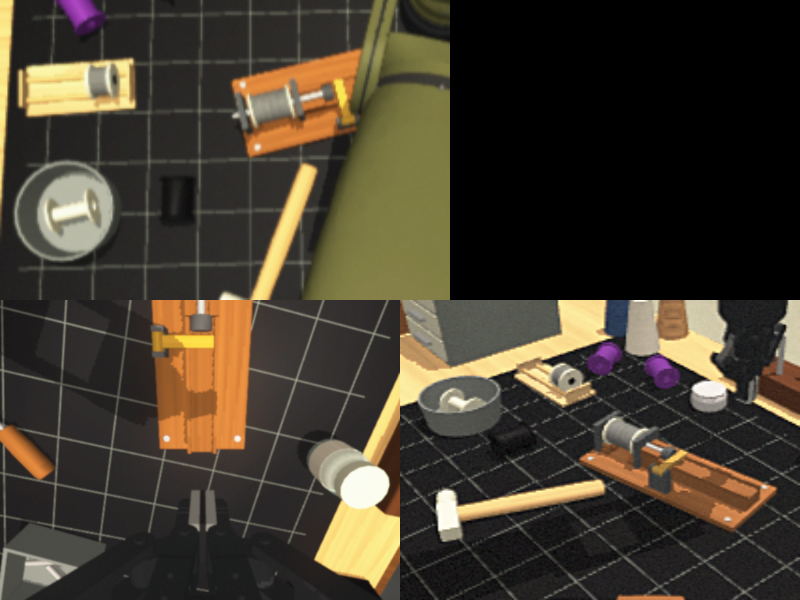

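The picture shows the full spool in the cradle with the spindle tip past the far cheek at (237,115). The keeper lies level behind the knob, at (345,103) in the top view and (190,342) in the wrist view. The empty spool is in the round tub, the short spool is still on the rack, and everything else is in place.

```bash
python3 -c "
from rig import env
print(env.job_done())"
```

```text
the job is handed in; nothing more can be done
None
```

The thread is changed and the job is handed in, at about 30 s of the 72 s allowed. I put the empty spool in the round tub and laid the long full spool in the cradle. I then pushed the spindle home and swung the keeper down behind the knob.

**Last checks, after backing the arm away:**
- **Spindle:** the knob reads 3.9–17.7 mm along the stand's axis, against a predicted 3.7–17.7 when home. At the stop the force rose to about 10 N with no further movement, and the tip shows past the far cheek.
- **Keeper:** it lies level across the channel, with its top at about 51–53 mm (52 expected). My light press, with the fingertips lowered to about 52 mm, met no force. Being down is therefore judged from the pictures and depth readings alone.
- **Other things:** in the last pictures the short spool, the look-alike spools and the mallet are where they were. The awl, wax tin and glue jar were only partly in those views and I did not re-measure them, but the arm went nowhere near them.

**What disagreed:** the wrist camera read about 2 mm to one side compared with the top camera and the centred grip. I corrected for this before placing the full spool.

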